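# Clear the drawer plate, then hold the spring drawer at its mark

### The arm

A 6-joint arm with a two-finger parallel gripper is mounted at the origin on the work surface. World frame = base frame: x ahead of the robot, y to its left, z up, the work surface at z = 0. Lengths are in m, angles in rad, forces in N, time in s.
With the tool pointing down it reaches from about 0.4 to 0.825 m from the base axis. Payload 7 kg.
Tool frame: the origin (TCP) lies midway between the tips of the shut fingers; the grasp point (between the pads) lies 19 mm behind it (arm.hold_point_z is the distance from the TCP to the grasp point, in m); z points along the fingers, x is the direction in which the jaws open and shut, and the axes are right-handed (so a half turn about z gives the same grasp; the last joint's range is limited). The gripper opens to 88 mm and grips with 3 to 60 N. Pads are 19 mm wide; open, the fingers measure 130 mm over their backs; the gripper's body (78 mm by 193 mm) begins 47 mm behind the grasp point.
Start: joints at [-1.015, 0.359, 0.012, 0, -1.224, -0.288], TCP at [0.179, -0.651, 0.227] pointing down, gripper open.
Joint ranges: [-3.07, 3.07], [-1.43, 2.12], [-1.02, 1.25], [-3.03, 1.67], [-3.05, -0], [-3.03, 3.03]. Speed limits (rad/s): [2.39, 2.39, 3.01, 3.14, 3.14, 3.14].

### API

Orientations are given as [roll, pitch, yaw] about the fixed x, y, z axes, in that order (R = Rz(yaw) Ry(pitch) Rx(roll)).
In Python, from station import readout, viewer, job, arm gives the robot as it stands.
- The arm moves only by the tool apply_moves, never from a script. Its argument "deltas" is text: rows parted by semicolons, each of 4 numbers parted by spaces: the shift along the tool's x, y, z in cm, then the turn about the tool's z in rad. A call has 1 to 10 rows; each row shifts and turns the commanded pose from where the row before left it, along the tool's axes as they then stand; what a row does not reach is not made up. A row lasts 1/8 s, in which the tool goes at most 62.5 mm and 10.7 degrees, less where a joint would pass 70% of its speed; a pose out of reach is approached as far as the arm can. A call is refused whole if a number of a shift passes 6.25 or a number of a turn 0.188, either way. A call with a gripper value outside its range is refused whole. "gripper" is the closure, from -1 (fully open) to 1 (shut), so that 0 is half open, set as the call begins (left out, the last holds). The fingers move at their own pace and stop on an object; "squeeze" is the grip in N (left out, the last holds). Time passes only in rows, so rows that do not move let the fingers close. It gives the time, the measured TCP pose, the force and the opening at its end, in the units of the state.
- readout.get_state(): the state, without advancing time (a new reading comes with each control period).
- viewer.grab_frame(name): name is "scene" or "side" or "wrist"; returns a dict with "image" (480x640x3 uint8, red, green, blue), "camera_matrix" (3x3 intrinsics, pixels), "cam_to_world" (4x4, takes a point from camera to world coordinates). Camera axes: x right, y up, looking along -z (the intrinsics and any distortion apply to the point x, -y, -z); pixel columns grow to the right and rows downward; lengths in m; the calibration is good to about 2 mm. A picture is of the moment at which its call begins. There is no depth.
- job.job_done(): hands the job in, once; it reports no verdict.
Trained networks look in the newest picture that a camera, given by its name, has taken for a name from the list of things; names that differ only in an ending like _2 or _b are one class to them, and where a whole thing is asked for, a point or a joint stands for the part that bears it (a point fixed in the world has none). Each returns a list of dicts, best first, with "conf" (0 to 1); they miss things now and then, are a little off and sometimes report something else, mostly with a low value. They report only what shows in the picture. A call takes as long as a camera call. They do not tell look-alikes from the thing itself.
- viewer.silhouettes(camera, query): "region" (480x640 bool, what is visible of it) and "extent" ([left, top, width, height] in pixels, round what is visible of it).
The state is a dict: "t": time; "q": joint angles; "qd": joint speeds; "joint_efforts": joint torques, N m; "eef_pos": TCP position; "ee_rot": TCP orientation; "force": force on the tool from outside, world axes, zero at the start; "moment": the same for the moment, N m; "width": finger opening in m.
Only numpy, scipy, OpenCV 4.12 (cv2) and the standard library are available. Lean on these libraries where they do the work, as an engineer would, in place of code of your own. Each camera call takes 0.05 s, during which the arm holds its last target.

### The job

Three broken bits of hair clip lie on the white plate in front of the vanity case, where they would jam its spring drawer. With the drawer still shut, wipe all three off the plate with the pumice block (do not push them with the fingers) and set the block down on the trunk, clear of the case and plate; then pull the drawer out by its round post until the front edge of its tongue is level with the middle of the little clip on the plate's edge, and finish while still holding it there against its spring. Leave the jar, the comb and the tweezer as they are.

Things in the scene. Friction and masses are not known exactly. Their poses are not given: they have to be found in the camera images.
- case: White hard-plastic vanity case, fixed on the trunk lid (z = 0), 150 deep (x) x 320 wide (y) x 60 mm high, open; mirror lid folded back beyond it. Origin: foot of the middle of its front face, at trunk level; x points from the front face into the case, away from the plate; y along the front; z up. Nothing in it stands above 60 mm.
- plate_mid (a point): Centre of the top of the white plate fixed in front of the case: 12 mm thick, 170 (x) x 230 (y) mm, axes as the case; at x = -85 mm, y = 0, z = 12 mm in the case's frame, so it spans x = 0 to -170 mm, y = -115 to +115 mm. Its three outer edges are open: bits wiped over them drop onto the trunk.
- slide (a joint): How far the drawer is pulled out along the case's -x, in m: 0 shut, stop at 0.11. A spring pulls it shut: about 3 N when shut, rising by 45 N per m (about 7 N at 80 mm). It returns by itself if let go.
- post (a point): Centre of the top of the drawer's upright round steel post, 18 mm in diameter, to pull by; moves with the drawer. Its shaft is free from z = 22 mm (top of a 28 mm wide foot) to z = 63 mm above the trunk. Drawer shut, it is at x = -38 mm, y = 0 in the case's frame, its back 22 mm clear of the drawer front (top at z = 34 mm); both y sides are free.
- tongue_edge (a point): Middle of the front edge of the drawer's tongue, a flat grey strip 160 mm wide (y), top at z = 18 mm, that slides over the plate; the edge is 17 mm ahead (-x) of the post's axis, at x = -55 mm in the case's frame when shut. Moves with the drawer.
- marker: The mark: small dark steel clip fixed on the plate's left (+y) edge, 8 (x) x 24 (y) mm, 5 mm high. Origin: middle of its underside, on the plate's top; axes as the case. It sits 45 to 80 mm ahead (-x) of the shut tongue's edge, at y = +102 mm in the case's frame, beside the tongue's path. Drawer at the mark: the tongue's edge and this origin have the same x in the case's frame.
- block: Loose grey pumice block, the wiping tool, 90 (x) x 30 (y) x 40 mm high, about 0.09 kg, standing on the trunk lid. Origin: centre of its underside. Grip it across its 30 mm.
- bit1: Loose bit of broken steel hair clip, 16 x 12 x 8 mm high, about 12 g, flat on the plate. Origin: centre of its underside. All three bits start at x = -145 to -90 mm, y = -80 to +25 mm in the case's frame, clear of the shut tongue.
- bit2: Loose bit like bit1, 14 x 14 x 8 mm high. Origin: centre of its underside.
- bit3: Loose bit like bit1, 18 x 10 x 8 mm high. Origin: centre of its underside.
- jar: Bystander: round glass jar with a twist cap, 60 mm in diameter, 63 mm high, on the trunk to the right of the case. Origin: centre of its underside.
- comb: Bystander: grey comb, 180 (x) x 36 (y) x 5 mm, lying on the trunk to the left of the case. Origin: its middle, at the underside.
- tweezer: Bystander: steel tweezer, 105 (x) x 12 (y) x 8 mm, lying in the middle bay of the case. Origin: its middle, at the underside.
Things that resemble listed ones, but are neither listed nor needed, are in the scene too. There is more than one size of the block; the job needs the middle-sized.

How it is judged:
By the outcome, as a careful person would: the job done as asked, in the order asked, and still so for the second after the job is handed in, while the arm keeps its last pose, push and grip.
It also fails if it takes over 61 s, if anything falls off the work surface, if the arm or the gripper's body presses on something with over 40 N, if the wrist force passes 120 N, or if a joint passes its speed limit or range.

## Working session

There is one attempt and no reset: what is moved stays moved. The work goes in short steps, Python scripts to look and compute and a tool call to move; the robot and the scene stay as the last step left them, time stands still between calls to the robot, and variables do not carry over. Pictures are saved under pics/ and viewed, and the job is handed in when it is done.

Besides the shell and the picture viewer there is one more tool, called after "Emit:" as a command line: name --argument value ..., lists and objects as JSON in quotes. apply_moves: Moves the arm, as the interface text tells. Its arguments: {"type":"object","properties":{"deltas":{"type":"string"},"gripper":{"type":"number"},"squeeze":{"type":"number"}},"required":["deltas"]}

```bash
mkdir -p pics; ls; cat > h.py <<'E'
from station import readout, viewer, job, arm
import numpy as np, cv2
def grab(n,name):
    f=viewer.grab_frame(n); cv2.imwrite(f'pics/{name}.png',f['image'][:,:,::-1]); np.savez(f'pics/{name}.npz',**{k:np.array(v) for k,v in f.items()}); return f
def load(name): return dict(np.load(f'pics/{name}.npz'))
def ray(f,u,v):
    K=f['camera_matrix'];T=f['cam_to_world']
    d=np.array([(u-K[0,2])/K[0,0],-(v-K[1,2])/K[1,1],-1]); return T[:3,3],T[:3,:3]@d
def p2w(f,u,v,z):
    o,d=ray(f,u,v); return o+d*(z-o[2])/d[2]
def w2p(f,P):
    T=f['cam_to_world'];K=f['camera_matrix']
    c=(np.asarray(P)-T[:3,3])@T[:3,:3]; return np.array([K[0,2]+K[0,0]*c[...,0]/-c[...,2],K[1,2]-K[1,1]*c[...,1]/-c[...,2]]).T
E
python3 - <<'E'
from h import *
for n in ['scene','side','wrist']:
    f=grab(n,n+'0'); print(n,f.keys(),f['camera_matrix'].tolist(),np.round(f['cam_to_world'],3).tolist())
print(readout.get_state(), arm.hold_point_z)
E
```

```text
pics
scene dict_keys(['image', 'camera_matrix', 'cam_to_world']) [[555.0234638789957, 0.0, 310.85969893664964], [0.0, 555.0234638789957, 247.26287307859099], [0.0, 0.0, 1.0]] [[-0.675, -0.593, 0.439, 0.968], [0.738, -0.543, 0.402, 0.478], [-0.0, 0.595, 0.804, 1.001], [0.0, 0.0, 0.0, 1.0]]
side dict_keys(['image', 'camera_matrix', 'cam_to_world']) [[482.94303848815855, 0.0, 323.58426021601525], [0.0, 482.94303848815855, 251.61314430431895], [0.0, 0.0, 1.0]] [[-0.891, 0.342, -0.298, 0.107], [-0.453, -0.648, 0.612, 0.786], [0.017, 0.681, 0.732, 0.995], [0.0, 0.0, 0.0, 1.0]]
wrist dict_keys(['image', 'camera_matrix', 'cam_to_world']) [[371.23926915962466, 0.0, 319.53368905371326], [0.0, 371.23926915962466, 237.36468675041718], [0.0, 0.0, 1.0]] [[-0.264, -0.929, -0.26, 0.108], [0.964, -0.254, -0.072, -0.67], [0.0, -0.27, 0.963, 0.384], [0.0, 0.0, 0.0, 1.0]]
{'t': 0.15, 'q': array([-1.01486434e+00,  3.59226246e-01,  1.12685446e-02, -2.12069015e-04,
       -1.22411236e+00, -2.88097799e-01]), 'qd': array([-0.00158597, -0.0029433 ,  0.00191815, -0.0004883 , -0.00045875,
        0.00142234]), 'joint_efforts': array([-1.42955138e-03, -5.83274817e+01,  2.93291295e+01,  7.00116277e+00,
        8.78925581e-03, -1.07748840e-04]), 'eef_pos': array([ 0.17849391, -0.65058944,  0.22584273]), 'ee_rot': array([-3.14142189e+00, -1.27789006e-03,  1.83855822e+00]), 'force': array([-0.68214221,  0.16998116,  0.42985492]), 'moment': array([-0.03643868, -0.00067422, -0.01749952]), 'width': 0.0876779772001666} 0.0188
```

View pics/scene0.png

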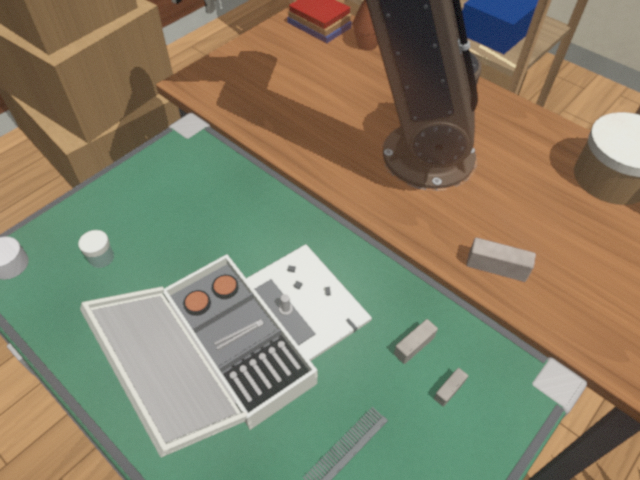

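View pics/side0.png

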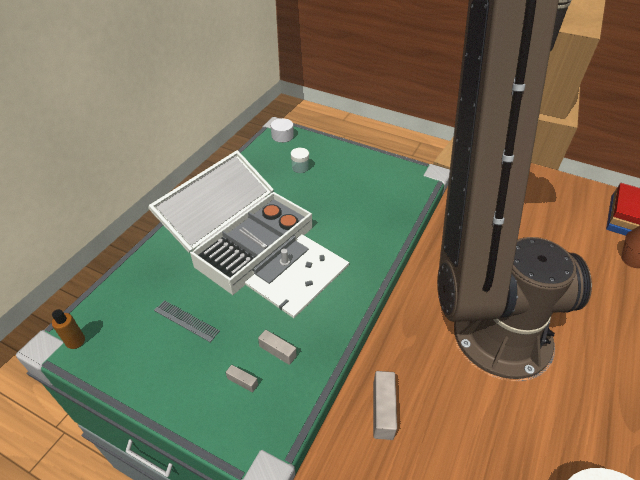

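View pics/wrist0.png

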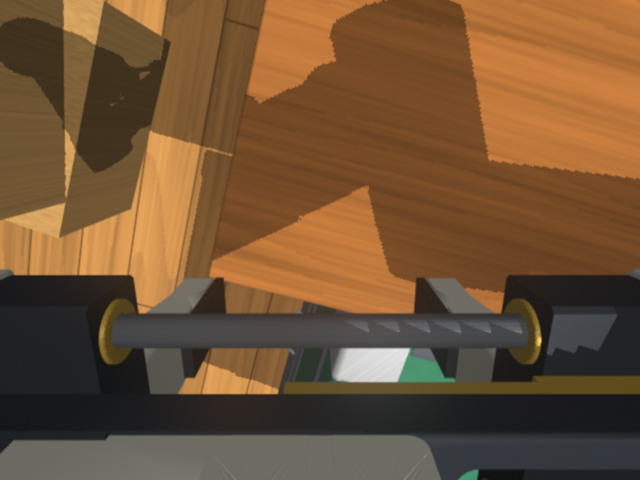

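Candidate blocks in scene: (415,340), (452,386) on the trunk and (502,259) on the table. The middle-sized looks like (415,340); I'll measure and enlarge to confirm.

```bash
python3 - <<'E'
from h import *
s=load('scene0')['image'][:,:,::-1]; d=load('side0')['image'][:,:,::-1]
cv2.imwrite('pics/c1.png',cv2.resize(s[235:375,230:390],None,fx=5,fy=5,interpolation=cv2.INTER_CUBIC)[:600*2][:700,:800])
cv2.imwrite('pics/c2.png',cv2.resize(s[220:410,380:550],None,fx=3,fy=3,interpolation=cv2.INTER_CUBIC))
cv2.imwrite('pics/c3.png',cv2.resize(d[225:325,230:360],None,fx=6,fy=6,interpolation=cv2.INTER_CUBIC))
for cam in ['scene','side']:
    f=load(cam+'0')
    for q in ['block','marker','bit1','post','case','jar','comb','tweezer']:
        for r in viewer.silhouettes(cam,q):
            ys,xs=np.nonzero(r['region']); 
            if len(xs)==0: continue
            u,v=xs.mean(),ys.mean()
            print(cam,q,round(r['conf'],2),r['extent'],len(xs),np.round([u,v],1),np.round(p2w(f,u,v,0.02),3)[:2])
E
```

```text
scene block 0.75 [433.4, 368.4, 34.9, 36.3] 603 [449.8 387.1] [0.497 0.395]
scene block 0.68 [463.0, 239.3, 73.2, 43.6] 2005 [500.1 259.3] [0.181 0.312]
scene block 0.66 [392.1, 324.4, 49.2, 36.9] 854 [414.8 341.3] [0.465 0.292]
scene marker 0.42 [345.3, 321.5, 13.2, 8.8] 68 [351.  324.4] [0.52  0.176]
scene bit1 0.61 [81.4, 245.0, 290.9, 212.7] 33783 [221.1 344.3] [0.724 0.017]
scene bit1 0.6 [292.4, 283.3, 11.2, 7.2] 43 [297.  284.9] [0.525 0.032]
scene bit1 0.58 [289.0, 263.2, 6.7, 11.2] 47 [290.7 268.8] [ 0.504 -0.006]
scene bit1 0.57 [323.5, 287.3, 8.4, 6.5] 38 [327.2 291.2] [0.494 0.089]
scene post 0.71 [254.0, 279.1, 58.9, 67.4] 1546 [284.5 312. ] [0.589 0.058]
scene case 0.66 [80.1, 245.2, 291.6, 214.3] 34502 [221.2 344.1] [0.724 0.017]
scene case 0.63 [215.9, 320.3, 49.1, 29.2] 388 [237.9 334.5] [0.688 0.026]
scene jar 0.88 [78.4, 230.0, 38.9, 38.4] 994 [ 96.3 249.2] [ 0.754 -0.356]
scene comb 0.58 [301.9, 410.6, 86.5, 69.4] 1900 [346.8 447.4] [0.709 0.325]
scene tweezer 0.88 [213.2, 319.7, 51.0, 28.2] 447 [237.4 334.7] [0.689 0.025]
side block 0.77 [374.9, 369.0, 20.0, 70.5] 1512 [384.  405.3] [0.186 0.309]
side block 0.71 [222.9, 365.9, 36.3, 24.3] 445 [241.4 378. ] [0.491 0.395]
side block 0.65 [258.5, 330.1, 36.1, 33.9] 686 [276.8 346.2] [0.463 0.289]
side marker 0.48 [278.9, 299.5, 9.6, 13.1] 50 [283.  303.3] [0.513 0.176]
side post 0.6 [149.0, 149.7, 198.2, 169.1] 16591 [247.8 234.6] [0.723 0.013]
side post 0.55 [253.8, 239.3, 53.3, 42.7] 1173 [279.9 259.9] [0.594 0.053]
side case 0.61 [146.3, 148.7, 201.7, 171.5] 16690 [247.6 234.7] [0.723 0.013]
side jar 0.63 [290.8, 145.0, 18.4, 29.9] 387 [299.7 159.8] [ 0.763 -0.365]
side comb 0.63 [154.6, 299.2, 60.3, 43.2] 903 [186.4 320.6] [0.693 0.329]
side comb 0.59 [255.6, 236.8, 53.2, 48.2] 1111 [279.8 259.9] [0.594 0.053]
side tweezer 0.47 [236.1, 228.3, 29.5, 20.2] 209 [251.6 237. ] [0.708 0.016]
```

View pics/c1.png

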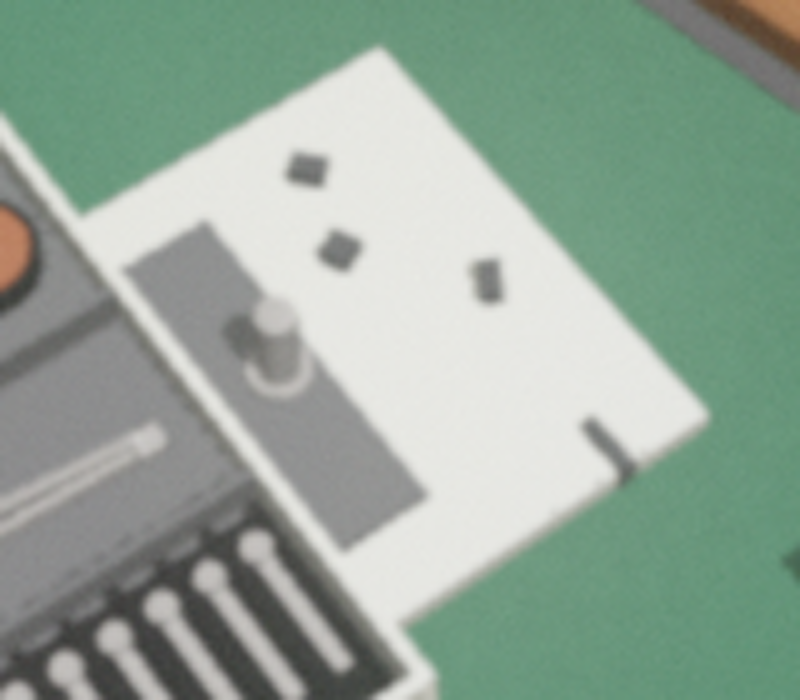

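View pics/c2.png

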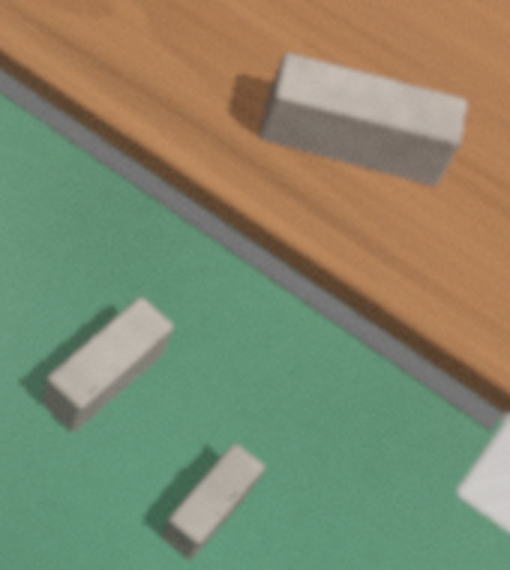

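View pics/c3.png

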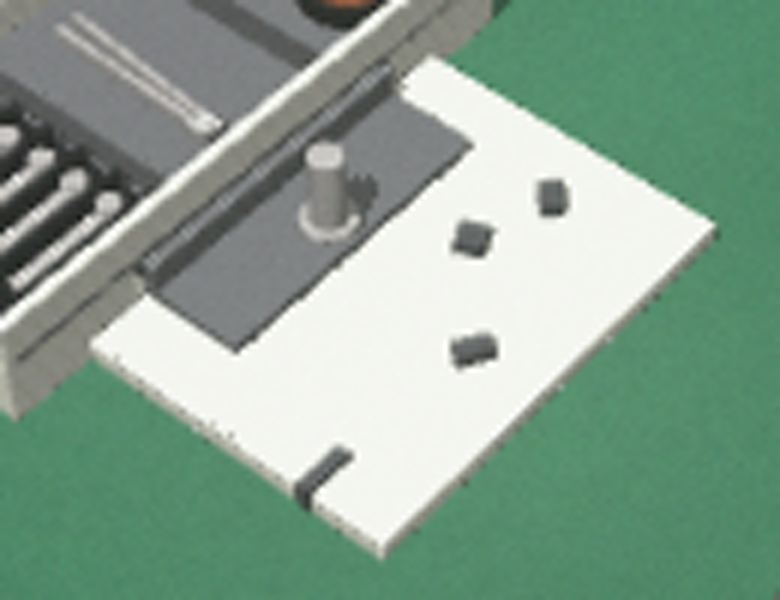

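```bash
cat > fit.py <<'E'
from h import *
from scipy.optimize import least_squares
S=load('scene0');D=load('side0')
sc=lambda u,v:(230+u/5-0.4,235+v/5-.4); dc=lambda u,v:(230+u/6-.4,225+v/6-.4)
L=[(S,sc(380,45),(-.17,-.115,.012)),(S,sc(710,413),(-.17,.115,.012)),(S,sc(80,215),(0,-.115,.012)),(S,sc(403,622),(0,.115,.012)),
(D,dc(717,229),(-.17,-.115,.012)),(D,dc(381,548),(-.17,.115,.012)),(D,dc(92,345),(0,.115,.012)),(D,dc(430,58),(0,-.115,.012)),
(S,sc(428,494),(-.055,.08,.018)),(S,sc(207,221),(-.055,-.08,.018)),(D,dc(237,350),(-.055,.08,.018)),(D,dc(472,147),(-.055,-.08,.018)),
(S,sc(276,312),(-.038,0,.063)),(D,dc(323,155),(-.038,0,.063))]
def c2w(p,P):
    c,s=np.cos(p[2]),np.sin(p[2]); P=np.asarray(P); return np.stack([p[0]+c*P[...,0]-s*P[...,1],p[1]+s*P[...,0]+c*P[...,1],P[...,2]],-1)
def w2c(p,P):
    P=np.asarray(P);c,s=np.cos(p[2]),np.sin(p[2]); d=P[...,:2]-np.array(p[:2]); return np.stack([c*d[...,0]+s*d[...,1],-s*d[...,0]+c*d[...,1]],-1)
if __name__=='__main__':
    def res(p): return np.concatenate([w2p(f,c2w(p,P))-np.array(uv) for f,uv,P in L])
    r=least_squares(res,[.6,.05,.4],loss='soft_l1'); p=r.x
    print('case',p, np.degrees(p[2])); print(np.round(res(p).reshape(-1,2),1).tolist()); np.save('case.npy',p)
    for f in ('S','D'):
        r2=least_squares(lambda p:np.concatenate([w2p(g,c2w(p,P))-np.array(uv) for g,uv,P in L if g is globals()[f]]),p); print(f,r2.x)
    T=lambda n,f,uv,z:print(n,np.round(w2c(p,p2w(f,*uv,z)),4),np.round(p2w(f,*uv,z),4))
    for a,b in [('bitA',sc(307,169)),('bitB',sc(340,250)),('bitC',sc(487,281))]: T(a,S,b,.018)
    for a,b in [('bitA',dc(552,197)),('bitB',dc(472,238)),('bitC',dc(474,350))]: T(a,D,b,.018)
    # marker top edges ends
    T('mk inner',S,sc(591,422),.017);T('mk outer',S,sc(628,470),.017)
    T('mk inner',D,dc(341,456),.017);T('mk outer',D,dc(305,492),.017)
    # block top corners; crop2 scale3 offset (380,220)
    b=lambda u,v:(380+u/3-.33,220+v/3-.33)
    for u in [(142,298),(173,326),(77,407),(48,379)]: T('blk top',S,b(*u),.04)
    for u in [(237,445),(265,467),(196,546),(168,518)]: T('small',S,b(*u),.03)
E
python3 fit.py
```

```text
case [ 0.61700225  0.04561413 -0.20696143] -11.858016412771706
[[0.6, -0.5], [0.2, -0.5], [-4.7, 2.8], [-6.8, 3.0], [-0.2, -0.3], [0.0, 0.2], [-0.8, 0.0], [0.2, -0.0], [0.7, -1.1], [0.5, -1.4], [-0.5, 0.1], [0.0, -0.5], [0.4, -0.4], [0.2, 0.4]]
S [ 0.61469298  0.047729   -0.19723194]
D [ 0.61670001  0.04538432 -0.20665514]
bitA [-0.1017 -0.0749] [ 0.5021 -0.0068  0.018 ]
bitB [-0.0897 -0.0329] [0.5225 0.0318 0.018 ]
bitC [-0.1306  0.0154] [0.4923 0.0875 0.018 ]
bitA [-0.1044 -0.0778] [ 0.4989 -0.009   0.018 ]
bitB [-0.0924 -0.0355] [0.5193 0.0298 0.018 ]
bitC [-0.1347  0.0135] [0.488  0.0865 0.018 ]
mk inner [-0.1252  0.0928] [0.5136 0.1622 0.017 ]
mk outer [-0.1238  0.1185] [0.5202 0.187  0.017 ]
mk inner [-0.128   0.0924] [0.5107 0.1624 0.017 ]
mk outer [-0.1289  0.1159] [0.5146 0.1855 0.017 ]
blk top [-0.2427  0.1931] [0.4191 0.2844 0.04  ]
blk top [-0.2449  0.22  ] [0.4225 0.3113 0.04  ]
blk top [-0.1564  0.2267] [0.5105 0.2996 0.04  ]
blk top [-0.1544  0.2014] [0.5073 0.2745 0.04  ]
small [-0.2247  0.3017] [0.4591 0.387  0.03  ]
small [-0.2284  0.3223] [0.4597 0.408  0.03  ]
small [-0.1583  0.3341] [0.5307 0.4052 0.03  ]
small [-0.1568  0.3114] [0.5275 0.3826 0.03  ]
```

Emit:
apply_moves --deltas "3.5 4.7 0.1 0.056; 3.7 4.5 0.1 0.056; 4 4.3 0.1 0.056; 4.2 4 0.1 0.056; 4.4 3.8 0.1 0.056; 4.6 3.55 0.1 0.056; 4.8 3.3 0.1 0.056; 5.25 0.65 0 0; 5.25 0.65 0 0; 5.25 0.65 0 0" --gripper -1 --squeeze 25

```text
t: 2.2
eef_pos: [0.4702, -0.1748, 0.2198]
ee_rot: [3.141, -0.0, 1.447]
force: [0.5, -0.2, 0.4]
width: 0.0877
```

```bash
python3 plan.py ".465 .23 .20 1.45"
```

```text
5.73 -0.79 0.28 -0.000; 5.73 -0.79 0.28 -0.000; 5.73 -0.78 0.28 -0.000; 5.73 -0.78 0.28 -0.000; 5.73 -0.78 0.28 -0.000; 5.73 -0.78 0.28 -0.000; 5.73 -0.77 0.28 -0.000
```

Emit:
apply_moves --deltas "5.7 -0.8 0.3 0; 5.7 -0.8 0.3 0; 5.7 -0.8 0.3 0; 5.7 -0.8 0.3 0; 5.7 -0.8 0.3 0; 5.7 -0.8 0.3 0; 5.7 -0.8 0.3 0; 0 0 0 0"

```text
t: 3.2
eef_pos: [0.4636, 0.2297, 0.1982]
ee_rot: [3.142, 0.0, 1.45]
force: [-0.4, -0.7, -0.4]
width: 0.0879
```

```bash
python3 - <<'E'
from h import *
grab('wrist','w1')
print(readout.get_state()['eef_pos'])
E
```

```text
[0.46342371 0.22798837 0.19822479]
```

View pics/w1.png

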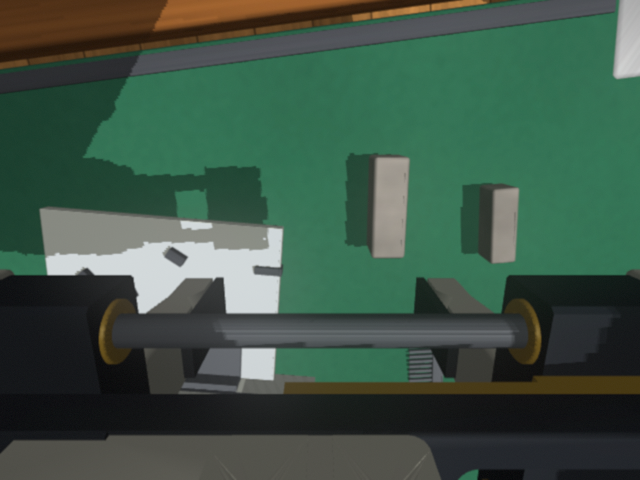

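```bash
python3 - <<'E'
from h import *
i=load('w1')['image'][:,:,::-1]
cv2.imwrite('pics/w1b.png',np.hstack([cv2.resize(i[140:270,350:425],None,fx=4,fy=4,interpolation=cv2.INTER_CUBIC),cv2.resize(i[200:330,190:300],None,fx=4,fy=4,interpolation=cv2.INTER_CUBIC)]))
E
```

```text
(no output)
```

View pics/w1b.png

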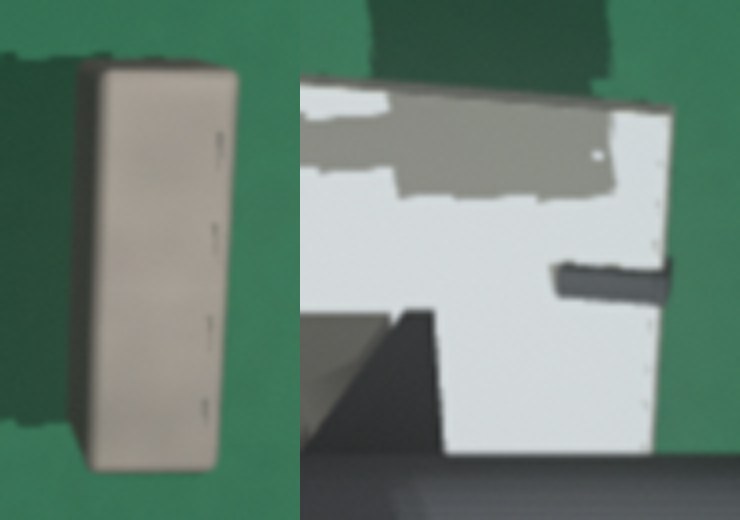

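```bash
python3 - <<'E'
from h import *
from fit import w2c
p=np.array([.6179,.0456,-.2064]); f=load('w1')
b=lambda u,v:(350+u/4-.4,140+v/4-.4); m=lambda u,v:(190+(u-300)/4-.4,200+v/4-.4)
c=[]
for u in [(103,69),(239,71),(217,470),(92,470)]:
    P=p2w(f,*b(*u),.04); c.append(P); print('blk',np.round(P,4))
c=np.array(c); print('ctr',c.mean(0),'yaw',[np.arctan2(*(c[3]-c[0])[[1,0]]),np.arctan2(*(c[2]-c[1])[[1,0]])],np.linalg.norm(c[0]-c[3]),np.linalg.norm(c[0]-c[1]))
for n,u,z in [('mk top far-inner',(556,265),.017),('mk top far-outer',(668,268),.017),('mk near-inner',(560,296),.017),('mk near-outer',(668,303),.017),('plate corner',(672,108),.012),('plate edge',(653,452),.012)]:
    P=p2w(f,*m(*u),z); print(n,np.round(P,4),np.round(w2c(p,P),4))
E
```

```text
blk [0.4151 0.2826 0.04  ]
blk [0.4189 0.3107 0.04  ]
blk [0.5062 0.301  0.04  ]
blk [0.5029 0.2731 0.04  ]
ctr [0.4607589  0.29182287 0.04      ] yaw [np.float64(-0.1078677197979938), np.float64(-0.11139997297206543)] 0.0883149676333379 0.02842650339434572
mk top far-inner [0.5061 0.16   0.017 ] [-0.1329  0.089 ]
mk top far-outer [0.5101 0.1869 0.017 ] [-0.1344  0.1162]
mk near-inner [0.5142 0.1596 0.017 ] [-0.1249  0.0903]
mk near-outer [0.5191 0.1855 0.017 ] [-0.1253  0.1167]
plate corner [0.4718 0.1931 0.012 ] [-0.1733  0.1144]
plate edge [0.5609 0.1749 0.012 ] [-0.0823  0.1149]
```

```bash
python3 plan.py ".463 .292 .16 1.461" ".463 .292 .017 1.461"
```

```text
3.17 -0.41 1.91 -0.006; 3.18 -0.39 1.91 -0.006; 0.00 0.00 4.77 -0.000; 0.00 0.00 4.77 -0.000; 0.00 0.00 4.77 -0.000
```

Emit:
apply_moves --deltas "3.2 -0.4 1.9 -0.006; 3.15 -0.4 1.9 -0.006; 0 0 4.5 0; 0 0 4.5 0; 0 0 3 0; 0 0 2.3 0; 0 0 0 0; 0 0 0 0"

```text
t: 4.25
eef_pos: [0.4642, 0.2903, 0.0186]
ee_rot: [3.141, -0.001, 1.458]
force: [0.1, 0.4, 1.1]
width: 0.0877
```

Emit:
apply_moves --deltas "0 0 0 0; 0 0 0 0; 0 0 0 0; 0 0 0 0; 0 0 0 0; 0 0 0 0" --gripper 1 --squeeze 25

```text
t: 5.0
eef_pos: [0.4635, 0.2904, 0.0175]
ee_rot: [-3.142, 0.0, 1.459]
force: [-0.7, -0.5, -0.2]
width: 0.0332
```

Emit:
apply_moves --deltas "0 0 0 0; 0 0 0 0; 0 0 -2 0; 0 0 -4 0; 0 0 -3 0"

```text
t: 5.62
eef_pos: [0.4635, 0.2904, 0.1087]
ee_rot: [3.142, -0.0, 1.459]
force: [0.7, 0.6, -2.4]
width: 0.0293
```

```bash
python3 - <<'E'
from h import *
from fit import c2w
p=[.618,.0456,-.206]
for P in [(-.113,.055),(-.113,-.15)]: print(c2w(p,(*P,0)))
f=grab('scene','s1'); i=f['image'][:,:,::-1]
cv2.imwrite('pics/s1b.png',cv2.resize(i[200:400,230:490],None,fx=3,fy=3,interpolation=cv2.INTER_CUBIC))
E
python3 plan.py ".5186 .1226 .075 1.365"
```

```text
[0.5186392  0.12255084 0.        ]
[ 0.47670725 -0.07811483  0.        ]
-4.05 1.80 0.94 0.024; -4.01 1.89 0.94 0.024; -3.96 1.99 0.94 0.024; -3.92 2.08 0.94 0.024
```

View pics/s1b.png

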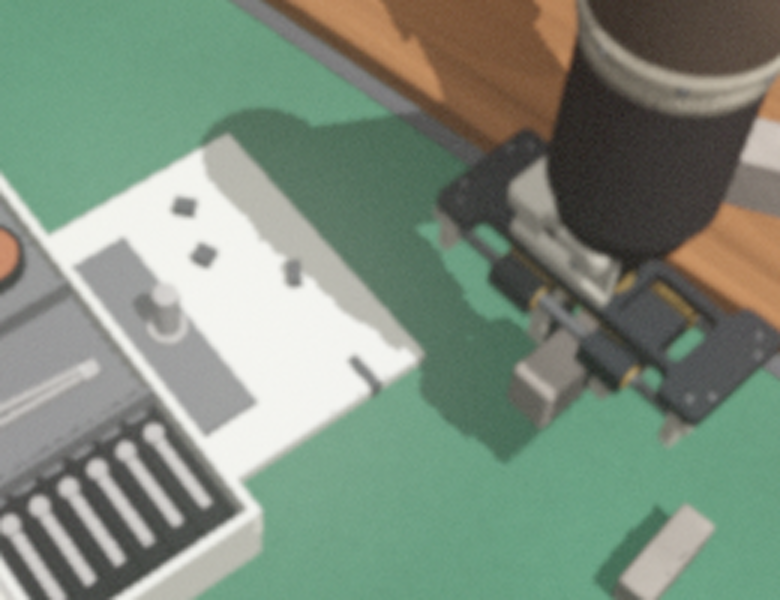

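Emit:
apply_moves --deltas "-4.05 1.8 0.9 0.024; -4 1.9 0.9 0.024; -3.95 2 0.9 0.024; -3.9 2.1 0.9 0.024; 0 0 0 0"

```text
t: 6.3
eef_pos: [0.5166, 0.1187, 0.0704]
ee_rot: [-3.14, 0.002, 1.359]
force: [0.9, 0.3, -1.6]
width: 0.0294
```

```bash
STEP=.02 python3 plan.py ".5186 .1226 .0312 1.3648"; python3 - <<'E'
from h import *
f=grab('scene','s2'); i=f['image'][:,:,::-1]
g=grab('side','d2')['image'][:,:,::-1]
cv2.imwrite('pics/s2b.png',np.hstack([cv2.resize(i[210:370,240:400],None,fx=2.5,fy=2.5,interpolation=cv2.INTER_CUBIC),cv2.resize(g[200:330,230:360],(400,400),interpolation=cv2.INTER_CUBIC)]))
E
```

```text
0.21 0.05 1.96 -0.003; 0.21 0.05 1.96 -0.003
```

View pics/s2b.png

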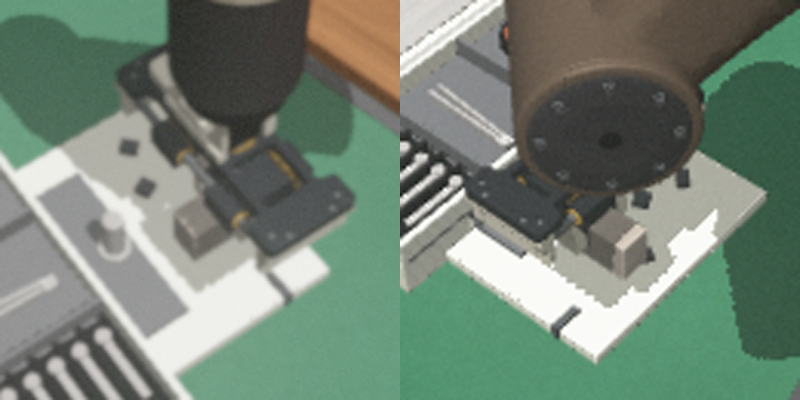

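```bash
python3 - <<'E'
from h import *
from fit import c2w,w2c
p=[.618,.0456,-.206]
for P in [(-.113,.06),(-.113,-.15)]: print(c2w(p,(*P,0)))
s=readout.get_state(); print(s['eef_pos'],s['ee_rot'],w2c(p,s['eef_pos']))
E
STEP=.02 python3 plan.py ".5197 .1274 .0312 1.365"
```

```text
[0.51966193 0.12744513 0.        ]
[ 0.47670725 -0.07811483  0.        ]
[0.51713007 0.12104678 0.07127341] [-3.14117018e+00  3.55400529e-04  1.36127326e+00] [-0.11416957  0.05321905]
0.22 0.04 1.34 -0.001; 0.22 0.04 1.34 -0.001; 0.22 0.04 1.34 -0.001
```

Emit:
apply_moves --deltas "0.3 0.05 1.5 0; 0.3 0.05 1.5 0; 0 0 1 0; 0 0 0 0; 0 0 0 0"

```text
t: 7.02
eef_pos: [0.5193, 0.1274, 0.0314]
ee_rot: [-3.141, 0.0, 1.363]
force: [-0.3, -0.2, -0.3]
width: 0.0302
```

```bash
python3 - <<'E'
from h import *
from fit import c2w,w2c
p=[.618,.0456,-.206]
s=readout.get_state(); print(s['eef_pos'],s['ee_rot'],w2c(p,s['eef_pos']),s['force'])
g=grab('side','d3')['image'][:,:,::-1]
cv2.imwrite('pics/d3b.png',cv2.resize(g[210:330,240:360],(720,720),interpolation=cv2.INTER_CUBIC)[:600])
E
```

```text
[0.51930038 0.12735036 0.03138991] [-3.14130252e+00  3.28242225e-04  1.36294144e+00] [-0.11333453  0.05983328] [-0.25394216 -0.19218342 -0.30538351]
```

View pics/d3b.png

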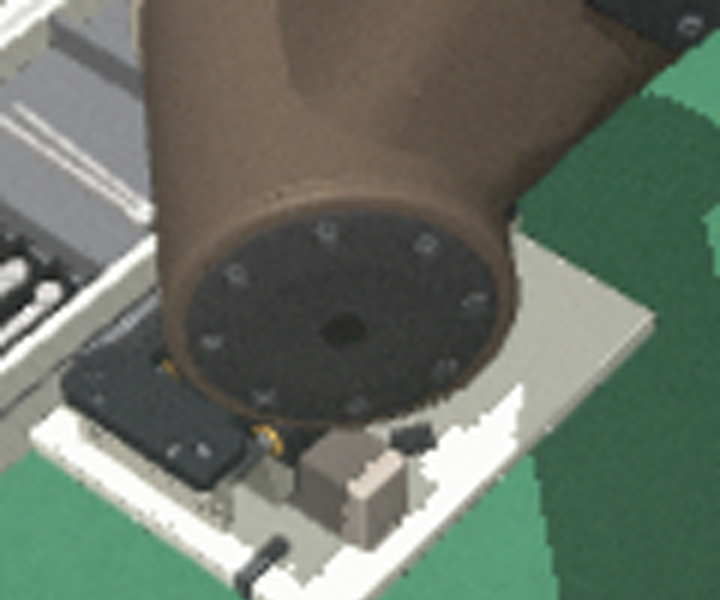

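Emit:
apply_moves --deltas "-1 0 0 0; -2 0 0 0; -2 0 0 0; -2 0 0 0; -2 0 0 0; -2 0 0 0; -2 0 0 0; -2 0 0 0; -1.5 0 0 0; -1.5 0 0 0"

```text
t: 8.32
eef_pos: [0.4823, -0.0497, 0.0317]
ee_rot: [3.141, -0.0, 1.363]
force: [1.1, 0.4, -1.6]
width: 0.0297
```

Emit:
apply_moves --deltas "-1.2 0 0 0; -1.2 0 0 0; -1 0 0 0; 0 0 0 0; 0 0 0 0"

```text
t: 8.95
eef_pos: [0.4753, -0.0821, 0.0315]
ee_rot: [3.142, -0.0, 1.362]
force: [-0.1, 0.4, -1.8]
width: 0.0299
```

```bash
python3 - <<'E'
from h import *
from fit import c2w,w2c
p=[.618,.0456,-.206]
s=readout.get_state(); print(s['eef_pos'],s['ee_rot'],w2c(p,s['eef_pos']),s['force'])
i=grab('scene','s4')['image'][:,:,::-1]
g=grab('side','d4')['image'][:,:,::-1]
cv2.imwrite('pics/d4b.png',np.hstack([cv2.resize(i[210:370,220:380],None,fx=2.5,fy=2.5,interpolation=cv2.INTER_CUBIC),cv2.resize(g[200:330,250:380],(400,400),interpolation=cv2.INTER_CUBIC)]))
E
```

```text
[ 0.47527805 -0.08205991  0.03154775] [ 3.14155746e+00 -2.27643323e-05  1.36246973e+00] [-0.11359203 -0.154154  ] [-0.14132586  0.43390025 -1.81437379]
```

View pics/d4b.png

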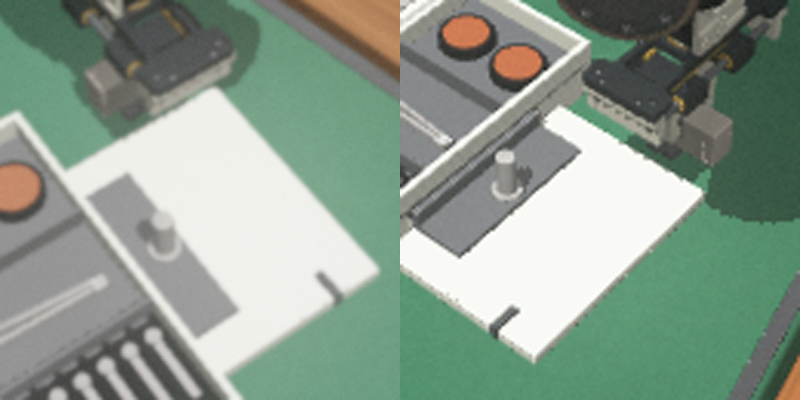

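Emit:
apply_moves --deltas "-0.8 0 0 0; 0 0 -3 0; 0 0 -5 0; 0 0 -5 0; 0 0 0 0"

```text
t: 9.68
eef_pos: [0.476, -0.0899, 0.1656]
ee_rot: [3.134, -0.002, 1.363]
force: [0.1, 0.5, -1.6]
width: 0.0298
```

```bash
python3 - <<'E'
from h import *
i=grab('scene','s5')['image'][:,:,::-1]
g=grab('side','d5')['image'][:,:,::-1]
cv2.imwrite('pics/d5b.png',np.hstack([cv2.resize(i[180:340,200:360],None,fx=2.5,fy=2.5,interpolation=cv2.INTER_CUBIC),cv2.resize(g[190:320,280:410],(400,400),interpolation=cv2.INTER_CUBIC)]))
E
python3 plan.py ".47 .1 .14 1.362" ".463 .292 .1 1.46"
```

```text
4.63 -1.06 0.54 0.000; 4.63 -1.06 0.54 0.000; 4.63 -1.06 0.54 0.000; 4.63 -1.06 0.54 0.000; 4.66 -1.17 1.00 -0.024; 4.69 -1.05 1.00 -0.024; 4.71 -0.94 1.00 -0.024; 4.73 -0.82 1.00 -0.024
```

View pics/d5b.png

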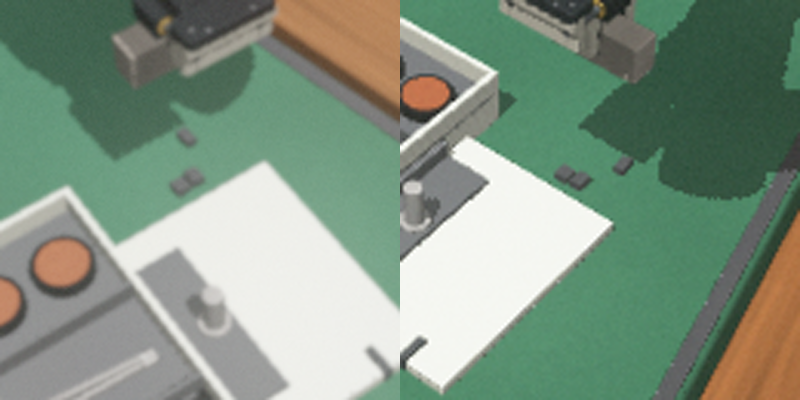

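All three bits lie on the trunk right of the plate (left panel (187,135), (180,185), (195,177)), and the plate is clear. I'll carry the block back to its open spot.

Emit:
apply_moves --deltas "4.6 -1.05 0.5 0; 4.6 -1.05 0.5 0; 4.6 -1.05 0.5 0; 4.6 -1.05 0.5 0; 4.65 -1.15 1 -0.024; 4.7 -1.05 1 -0.024; 4.7 -0.95 1 -0.024; 4.7 -0.8 1 -0.024; 0 0 0 0; 0 0 0 0"

```text
t: 11.02
eef_pos: [0.4627, 0.2894, 0.0998]
ee_rot: [-3.139, 0.003, 1.459]
force: [-0.2, 0.5, -1.4]
width: 0.0299
```

```bash
STEP=.03 python3 plan.py ".463 .292 .0188 1.46"
```

```text
0.09 -0.00 2.70 -0.000; 0.09 -0.00 2.70 -0.000; 0.09 -0.00 2.70 -0.000
```

Emit:
apply_moves --deltas "0 0 3 0; 0 0 3 0; 0 0 1.5 0; 0 0 0.6 0; 0 0 0 0; 0 0 0 0"

```text
t: 11.78
eef_pos: [0.4642, 0.2908, 0.0215]
ee_rot: [3.141, -0.001, 1.459]
force: [0.4, -0.4, -1.6]
width: 0.0297
```

Emit:
apply_moves --deltas "0 0 0.2 0; 0 0 0.15 0; 0 0 0 0; 0 0 0 0"

```text
t: 12.28
eef_pos: [0.4638, 0.2905, 0.0173]
ee_rot: [3.141, -0.0, 1.459]
force: [-0.1, -0.3, 2.0]
width: 0.0298
```

Force flipped to +2 N: the block rests on the trunk. Open and lift.

Emit:
apply_moves --deltas "0 0 0 0; 0 0 0 0; 0 0 0 0; 0 0 0 0; 0 0 0 0; 0 0 -2 0; 0 0 -5 0; 0 0 -6 0; 0 0 -4 0; 0 0 0 0" --gripper -1

```text
t: 13.52
eef_pos: [0.4651, 0.2917, 0.1909]
ee_rot: [3.137, -0.006, 1.459]
force: [0.4, -0.6, -0.3]
width: 0.0875
```

```bash
python3 - <<'E'
from h import *
from fit import c2w
p=[.618,.0456,-.206]
print(c2w(p,(-.038,0,0)))
i=grab('scene','s6')['image'][:,:,::-1]
g=grab('side','d6')['image'][:,:,::-1]
cv2.imwrite('pics/d6b.png',np.hstack([cv2.resize(i[240:400,320:480],None,fx=2.5,fy=2.5,interpolation=cv2.INTER_CUBIC),cv2.resize(g[260:420,200:360],(400,400),interpolation=cv2.INTER_CUBIC)]))
E
python3 plan.py ".581 .053 .17 1.365"
```

```text
[0.58080344 0.05337275 0.        ]
-4.45 2.87 0.34 0.019; -4.40 2.95 0.34 0.019; -4.34 3.03 0.34 0.019; -4.28 3.11 0.34 0.019; -4.22 3.19 0.34 0.019
```

View pics/d6b.png

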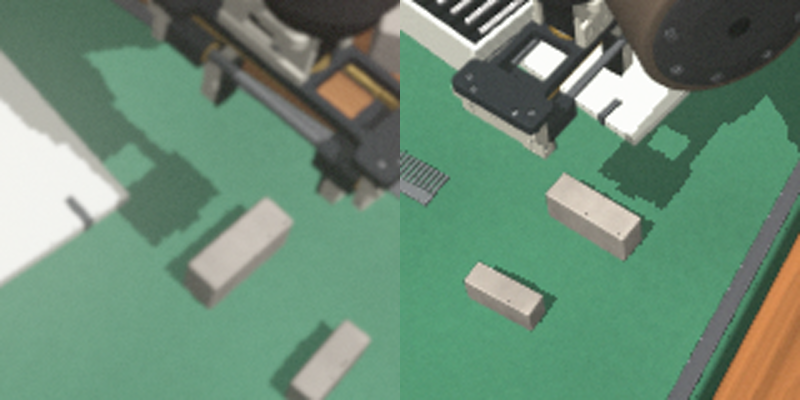

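Emit:
apply_moves --deltas "-4.45 2.9 0.3 0.019; -4.4 2.95 0.3 0.019; -4.35 3 0.3 0.019; -4.3 3.1 0.3 0.019; -4.2 3.2 0.3 0.019; 0 0 0 0; 0 0 0 0"

```text
t: 14.5
eef_pos: [0.5803, 0.0525, 0.1704]
ee_rot: [-3.139, 0.001, 1.362]
force: [-0.8, 0.5, -0.7]
width: 0.0879
```

```bash
STEP=.04 python3 plan.py ".581 .0533 .10 1.365" ".581 .0533 .027 1.365"; python3 - <<'E'
from h import *
i=grab('scene','s7')['image'][:,:,::-1]
g=grab('side','d7')['image'][:,:,::-1]
cv2.imwrite('pics/d7b.png',np.hstack([cv2.resize(i[220:380,220:380],None,fx=2.5,fy=2.5,interpolation=cv2.INTER_CUBIC),cv2.resize(g[190:320,230:360],(400,400),interpolation=cv2.INTER_CUBIC)]))
E
```

```text
0.05 0.03 3.52 -0.001; 0.05 0.03 3.52 -0.001; 0.00 0.00 3.65 -0.000; 0.00 0.00 3.65 -0.000
```

View pics/d7b.png

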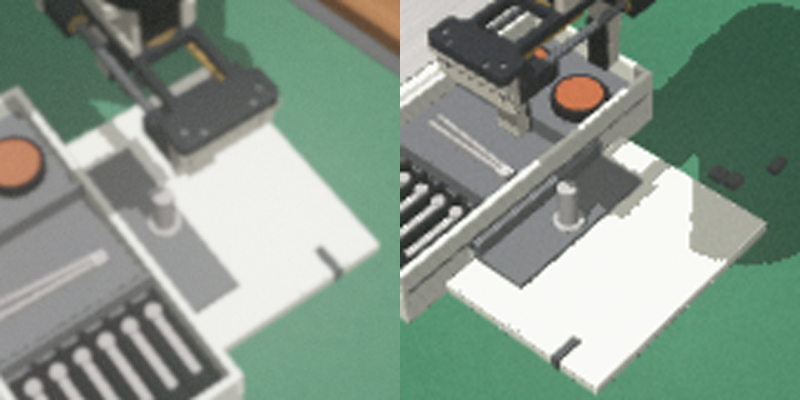

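Emit:
apply_moves --deltas "0.05 0.05 3.5 -0.002; 0.05 0 3.5 0; 0 0 3 0; 0 0 2.5 0; 0 0 1.5 0; 0 0 0.2 0; 0 0 0 0; 0 0 0 0"

```text
t: 15.6
eef_pos: [0.5824, 0.0542, 0.0311]
ee_rot: [3.14, -0.001, 1.366]
force: [-0.2, -0.8, -0.3]
width: 0.0877
```

```bash
python3 - <<'E'
from h import *
i=grab('scene','s8')['image'][:,:,::-1]
g=grab('side','d8')['image'][:,:,::-1]
cv2.imwrite('pics/d8b.png',np.hstack([cv2.resize(i[220:380,220:380],None,fx=2.5,fy=2.5,interpolation=cv2.INTER_CUBIC),cv2.resize(g[190:320,230:360],(400,400),interpolation=cv2.INTER_CUBIC)]))
E
```

```text
(no output)
```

View pics/d8b.png

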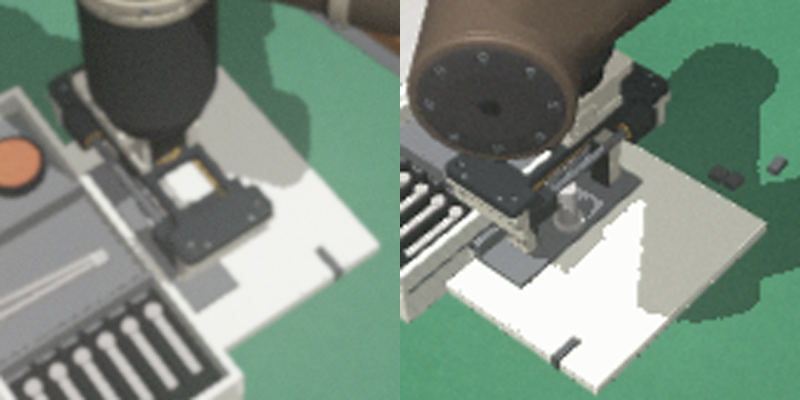

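Emit:
apply_moves --deltas "0 0 0.3 0; 0 0 0 0; 0 0 0 0; 0 0 0 0; 0 0 0 0; 0 0 0 0; 0 0 0 0; 0 0 0 0; 0 0 0 0; 0 0 0 0" --gripper 1 --squeeze 50

```text
t: 16.95
eef_pos: [0.5815, 0.0532, 0.027]
ee_rot: [-3.141, 0.001, 1.365]
force: [0.7, -5.2, 0.8]
width: 0.0169
```

Emit:
apply_moves --deltas "0 -0.4 0 0; 0 -0.8 0 0; 0 -0.8 0 0; 0 -0.8 0 0; 0 -0.8 0 0; 0 -0.8 0 0; 0 -0.8 0 0; 0 -0.6 0 0; 0 0 0 0; 0 0 0 0"

```text
t: 18.2
eef_pos: [0.5252, 0.065, 0.027]
ee_rot: [3.141, 0.001, 1.366]
force: [3.2, -7.8, -1.5]
width: 0.017
```

```bash
cat > look.py <<'E'
from h import *
from fit import c2w,w2c
import sys
n=sys.argv[1]
p=[.618,.0456,-.206]
s=readout.get_state(); print(s['eef_pos'],w2c(p,s['eef_pos']),s['force'],s['width'])
i=grab('scene','s'+n)['image'][:,:,::-1]
g=grab('side','d'+n)['image'][:,:,::-1]; grab('wrist','w'+n)
cv2.imwrite(f'pics/s{n}b.png',cv2.resize(i[240:360,260:380],None,fx=5,fy=5,interpolation=cv2.INTER_CUBIC))
cv2.imwrite(f'pics/d{n}b.png',cv2.resize(g[225:325,235:355],None,fx=6,fy=6,interpolation=cv2.INTER_CUBIC))
E
python3 look.py 9
```

```text
[0.52516519 0.06503702 0.02703514] [-9.48477617e-02  3.70575731e-05] [ 3.15395828 -7.82167834 -1.48342674] 0.017047572655546663
```

View pics/s9b.png

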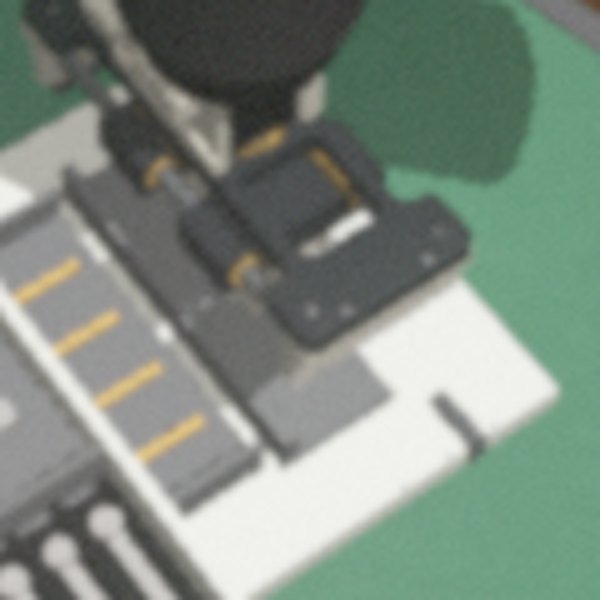

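View pics/d9b.png

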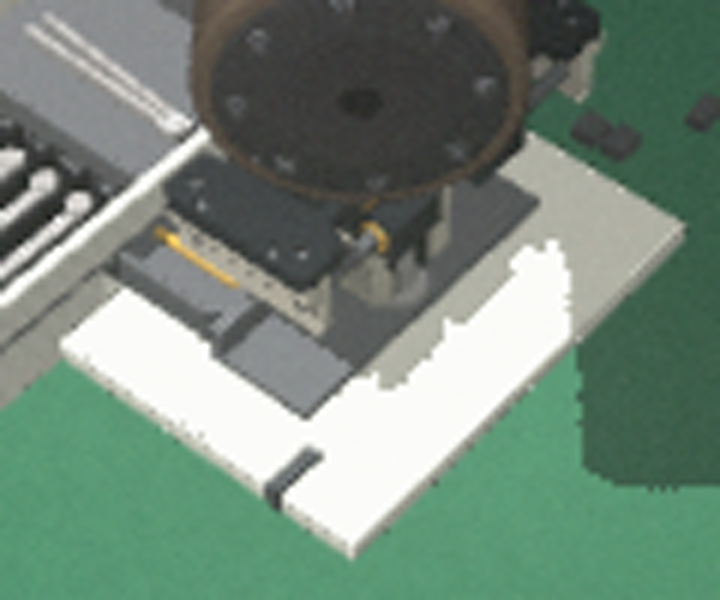

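View pics/w9.png

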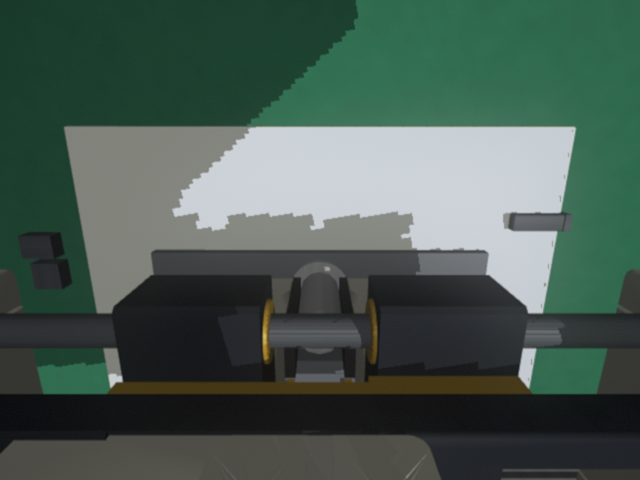

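```bash
cat > meas.py <<'E'
from h import *
import sys
n=sys.argv[1]
i=load('w'+n)['image'][:,:,::-1]
cv2.imwrite(f'pics/w{n}b.png',cv2.resize(i[195:270,450:590],None,fx=5,fy=5,interpolation=cv2.INTER_CUBIC))
E
python3 meas.py 9
```

```text
(no output)
```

View pics/w9b.png

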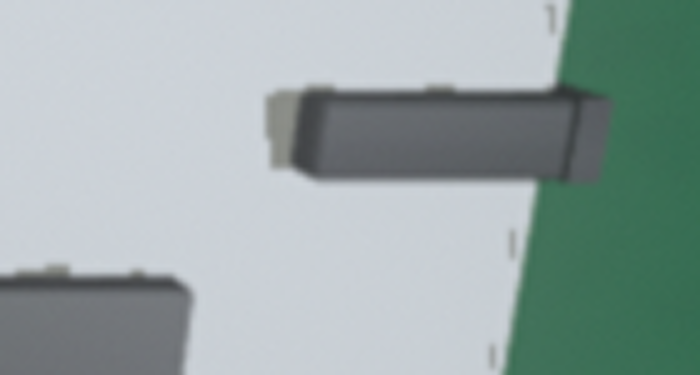

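```bash
cat > m2.py <<'E'
from h import *
from fit import w2c
import sys
def go(n,mf,mb,tg,pts=()):
    p=[.618,.0456,-.206]; f=load('w'+n); b=lambda u,v:(450+u/5-.4,195+v/5-.4)
    P=lambda u,v,z:w2c(p,p2w(f,*b(u,v),z))
    a=P(430,mf,.017);c=P(430,mb,.017);t=P(100,tg,.018)
    print('mk front,back',a,c,'mid',(a+c)[0]/2,'tongue',t,'to go mm',1e3*(t[0]-(a+c)[0]/2))
    print('plate front',w2c(p,p2w(f,320,127,.012)), w2c(p,p2w(f,70,127,.012)),w2c(p,p2w(f,570,127.5,.012)))
if __name__=='__main__': go(sys.argv[1],*map(float,sys.argv[2:]))
E
python3 m2.py 9 98 180 288
```

```text
mk front,back [-0.1323178   0.10018584] [-0.12446727  0.10142714] mid -0.12839253417621233 tongue [-0.11410688  0.07124796] to go mm 14.285655094293553
plate front [-0.1710467   0.00025544] [-0.1709643  -0.11200657] [-0.17091416  0.11226988]
```

Emit:
apply_moves --deltas "0 -0.5 0 0; 0 -0.5 0 0; 0 -0.4 0 0; 0 0 0 0; 0 0 0 0; 0 0 0 0; 0 0 0 0"

```text
t: 19.23
eef_pos: [0.5117, 0.0679, 0.0271]
ee_rot: [3.141, 0.001, 1.366]
force: [4.4, -7.7, -2.5]
width: 0.0174
```

```bash
python3 look.py 10; python3 meas.py 10
```

```text
[0.51165334 0.06786972 0.02705531] [-1.08653348e-01  4.60698706e-05] [ 4.38476603 -7.70971448 -2.48052724] 0.017368791244200897
```

View pics/w10b.png

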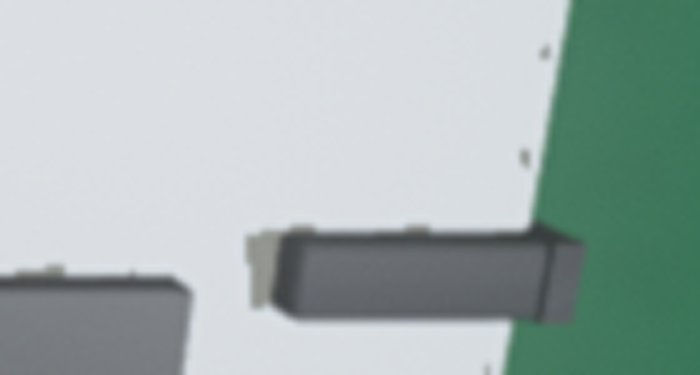

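View pics/d10b.png

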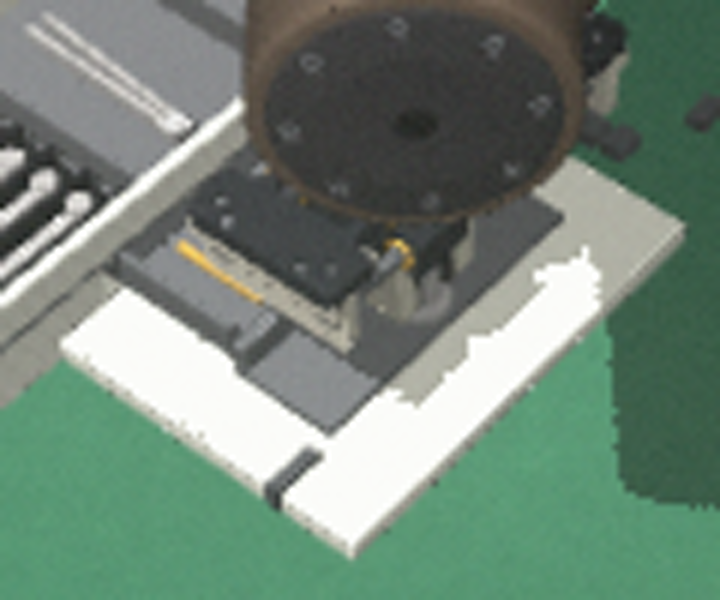

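View pics/s10b.png

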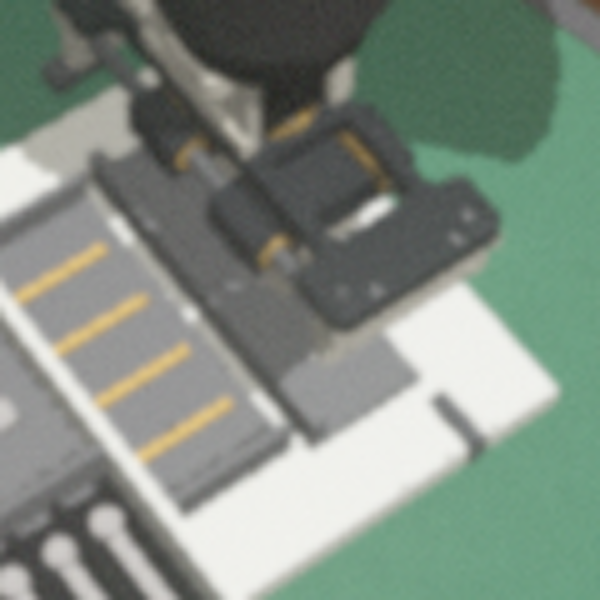

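```bash
python3 m2.py 10 240 320 288; python3 - <<'E'
from h import *
from fit import w2c
p=[.618,.0456,-.206]; D=load('d10');S=load('s10')
d=lambda u,v:(235+u/6-.4,225+v/6-.4); s=lambda u,v:(260+u/5-.4,240+v/5-.4)
for n,f,uv,z in [('t1',D,d(562,214),.018),('t2',D,d(377,387),.018),('t3',D,d(332,434),.018),
 ('mk in front',D,d(324,454),.017),('mk in back',D,d(311,447),.017),('mk out front',D,d(283,489),.017),('mk out back',D,d(265,484),.017),('plate',D,d(683,231),.012),('plate',D,d(352,549),.012),
 ('t1',S,s(418,378),.018),('t2',S,s(388,341),.018),('mk in front',S,s(447,395),.017),('mk in back',S,s(435,401),.017),('mk out back',S,s(472,447),.017),('mk out front',S,s(485,441),.017),('plate',S,s(558,390),.012),('plate',S,s(465,283),.012)]:
    print(n,np.round(w2c(p,p2w(f,*uv,z)),4))
E
```

```text
mk front,back [-0.13250239  0.10235967] [-0.1245095  0.1036238] mid -0.12850594352279648 tongue [-0.12801109  0.07125255] to go mm 0.4948490786678139
plate front [-0.18495093  0.00026215] [-0.18487069 -0.11199114] [-0.18481625  0.11227239]
t1 [-0.1259 -0.0813]
t2 [-0.1266  0.0474]
t3 [-0.1285  0.0786]
mk in front [-0.1324  0.0881]
mk in back [-0.1257  0.0888]
mk out front [-0.1313  0.1125]
mk out back [-0.1238  0.1154]
plate [-0.1714 -0.1125]
plate [-0.171   0.1146]
t1 [-0.1235  0.0809]
t2 [-0.1241  0.0601]
mk in front [-0.1286  0.0934]
mk in back [-0.123   0.0928]
mk out back [-0.1221  0.1178]
mk out front [-0.128   0.1187]
plate [-0.1685  0.1159]
plate [-0.1693  0.0541]
```

Emit:
apply_moves --deltas "0 -0.08 0 0; 0 0 0 0; 0 0 0 0; 0 0 0 0; 0 0 0 0; 0 0 0 0; 0 0 0 0; 0 0 0 0"

```text
t: 20.38
eef_pos: [0.5108, 0.068, 0.027]
ee_rot: [3.141, 0.001, 1.366]
force: [3.9, -8.1, -2.9]
width: 0.0174
```

```bash
python3 look.py 11; python3 meas.py 11
```

```text
[0.51084655 0.06799226 0.0270163 ] [-1.09468147e-01  9.96124099e-07] [ 3.94371937 -8.14561141 -2.87526189] 0.017416390012912956
```

View pics/w11b.png

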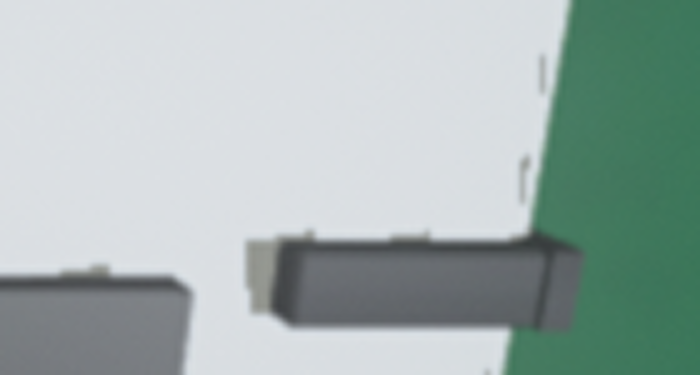

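View pics/s11.png

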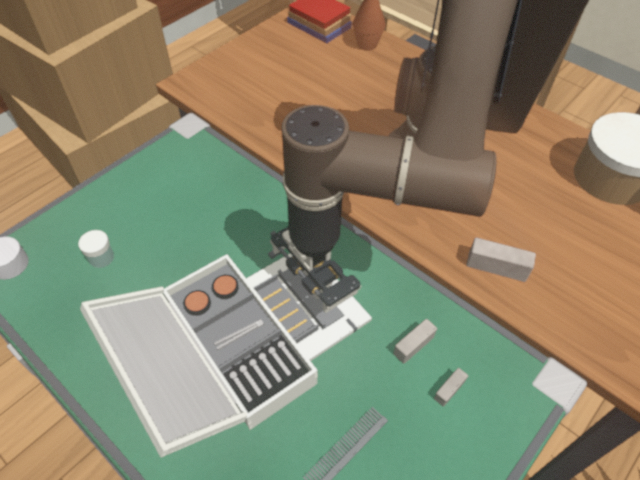

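```bash
python3 m2.py 11 247 327 288; python3 -c "
from station import job
print(job.job_done())"
```

```text
mk front,back [-0.13258731  0.10247031] [-0.12457717  0.10373717] mid -0.12858223649338268 tongue [-0.12878815  0.07125361] to go mm -0.205915960924008
plate front [-0.18572898  0.00026398] [-0.18565043 -0.1119877 ] [-0.18559261  0.11227363]
the job is handed in; nothing more can be done
None
```

I finished the job at about 20.5 s of the 61 s and handed it in with the gripper still holding the post against the spring.

- **Wiping:** with the drawer shut, I used the middle-sized pumice block to wipe all three bits off the plate's right edge. The scene and side pictures showed the plate clear and the three bits lying on the trunk.
- **Block:** I set it back at its starting spot on the trunk, clear of the case and plate. The pictures showed it standing there after release.
- **Drawer:** I pulled it out by the post to about 73 mm. In the last wrist picture the tongue's edge is about 0.2 mm past the middle of the clip. The scene and side cameras disagreed slightly: measured before the last 0.8 mm pull, they put the edge about 0.5 to 0.8 mm short of the middle after it.
- **Other checks:** I did not touch the jar, comb or tweezer, and they look unmoved in the final scene picture. The post grip carried a steady side force of about 8 N, far below the force limits. I left it so as not to disturb the hold.

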